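Find the tired contact leaf and scrap it

TASK

One of the three contact blocks in the holder has a tired leaf, clearly softer than the other two for the same bending. Starting at the terminal-strip end and working along the row, press each leaf's domed tip down until it bears on its stop with about 9 N (12 N at most), hold it there for a moment and let it up again. Then lift the block with the soft leaf out by its clamp and set it down (not dropped) upright in the undivided steel tray, leaving the other two blocks in their pockets and the things around undisturbed.

Things in the scene. Friction and masses are not known exactly. Their poses are not given: they have to be found in the camera images.
- holder: aluminium plate screwed to the bench, 140 x 300 x 6 mm, origin at the centre of its underside, y along its length. Its top (z 6 mm) has three pockets in a row at y = +80, 0, -80 mm, each 100 x 36 mm inside, rims 5 mm high. A grey screw terminal strip (110 x 16 mm, 22 mm above the plate) stands at its +y end, y = 130 to 146 mm; the other end is bare.
- tray: empty steel scrap tray without dividers, fixed to the bench, 150 x 110 x 30 mm outside, walls and floor 4 mm, origin at the centre of its underside, long side along its x. It stands at one end of the holder; a divided organiser box of the same size stands at the other.
- block_a: one of three look-alike loose contact blocks, 100-170 g, any block in any pocket. Black base 96 (x) x 32 x 10 mm, origin at the centre of its underside, which rests on the holder's top. Grey clamp block 26 (x) x 24 (y) mm stands on it, centre x = +33 mm, top 46 mm above the underside: grip it here, across y. Weight is mostly towards the clamp. The leaf runs from the clamp towards -x.
- leaf_a: spring steel leaf of block_a, 12 mm wide, about 28 mm above the block's underside; origin on its bending line by the clamp (block x = +12 mm). Its tip goes down until a rubber-faced stop post on the base, 5 to 13 mm, differing by block: stop height says nothing of stiffness.
- tip_a (a point): top of the brass dome (9 mm wide, 6 mm high) near the free tip of leaf_a: at rest x = -36, z = 35 mm in the block's frame. Press down here. Until the stop the push grows evenly, about 0.5 N per mm on a good leaf, about half that on the soft one (2 to 5 N at the stop on all); at the stop it turns about ten times as steep.
- block_b: one of three look-alike loose contact blocks, 100-170 g, any block in any pocket. Black base 96 (x) x 32 x 10 mm, origin at the centre of its underside, which rests on the holder's top. Grey clamp block 26 (x) x 24 (y) mm stands on it, centre x = +33 mm, top 46 mm above the underside: grip it here, across y. Weight is mostly towards the clamp. The leaf runs from the clamp towards -x.
- leaf_b: spring steel leaf of block_b, 12 mm wide, about 28 mm above the block's underside; origin on its bending line by the clamp (block x = +12 mm). Its tip goes down until a rubber-faced stop post on the base, 5 to 13 mm, differing by block: stop height says nothing of stiffness.
- tip_b (a point): top of the brass dome (9 mm wide, 6 mm high) near the free tip of leaf_b: at rest x = -36, z = 35 mm in the block's frame. Press down here. Until the stop the push grows evenly, about 0.5 N per mm on a good leaf, about half that on the soft one (2 to 5 N at the stop on all); at the stop it turns about ten times as steep.
- block_c: one of three look-alike loose contact blocks, 100-170 g, any block in any pocket. Black base 96 (x) x 32 x 10 mm, origin at the centre of its underside, which rests on the holder's top. Grey clamp block 26 (x) x 24 (y) mm stands on it, centre x = +33 mm, top 46 mm above the underside: grip it here, across y. Weight is mostly towards the clamp. The leaf runs from the clamp towards -x.
- leaf_c: spring steel leaf of block_c, 12 mm wide, about 28 mm above the block's underside; origin on its bending line by the clamp (block x = +12 mm). Its tip goes down until a rubber-faced stop post on the base, 5 to 13 mm, differing by block: stop height says nothing of stiffness.
- tip_c (a point): top of the brass dome (9 mm wide, 6 mm high) near the free tip of leaf_c: at rest x = -36, z = 35 mm in the block's frame. Press down here. Until the stop the push grows evenly, about 0.5 N per mm on a good leaf, about half that on the soft one (2 to 5 N at the stop on all); at the stop it turns about ten times as steep.
- organiser: bystander: fixed grey organiser box with dividers, 150 x 110 x 30 mm, origin at the centre of its underside
- capacitor: bystander: standing blue capacitor can, 36 mm wide, 62 mm high, origin at the centre of its underside
- bottle: bystander: white bottle, 68 mm wide, 170 mm high, origin at the centre of its underside
- screwdriver: bystander: screwdriver about 180 mm long lying on the bench in front of the holder

How it is judged:
By the outcome, as a careful person would: the job done as asked, in the order asked, and still so for the second after the job is handed in, with the robot touching nothing.
It also fails if it takes over 70 s, if anything falls off the work surface, if the arm or the gripper's body presses on something with over 40 N, if the wrist force passes 120 N, or if a joint passes its speed limit or range.

ROBOT

A 6-joint arm with a two-finger parallel gripper is mounted at the origin on the work surface. World frame = base frame: x ahead of the robot, y to its left, z up, the work surface at z = 0. Lengths are in m, angles in rad, forces in N, time in s.
With the tool pointing down it reaches from about 0.25 to 0.725 m from the base axis. Payload 9.7 kg.
Tool frame: the origin (TCP) lies at the very end of the fingers, on their centre line; the grasp point (between the pads) lies 19 mm behind it (arm.grip_point_offset is the distance from the TCP to the grasp point, in m); z points along the fingers, y is the direction in which the jaws open and shut (so a half turn about z gives the same grasp; the last joint's range is limited). The gripper opens to 85 mm and grips with 20 to 120 N. Pads are 22 mm wide; open, the fingers measure 114 mm over their backs; the gripper's body (76 mm by 85 mm) begins 54 mm behind the grasp point. The pads swing forward as they close: fully open they stand 13 mm farther back than shut.
Start: joints at [1.295, 0.087, 0.176, 1.66, 0, 1.571], TCP at [0.15, 0.529, 0.231] pointing down, gripper open.
Joint ranges: [-3.13, 3.13], [-0.85, 1.81], [-1.15, 1.24], [-2.2, 2.28], [-1.44, 1.52], [-3.14, 3.14]. Speed limits (rad/s): [2.22, 2.22, 2.57, 3.14, 3.14, 3.14].

INTERFACE

Orientations are given as [roll, pitch, yaw] about the fixed x, y, z axes, in that order (R = Rz(yaw) Ry(pitch) Rx(roll)).
In Python, from rig import readout, imaging, ticket, arm gives the robot as it stands. The module is installed in compiled form; this text tells all that it offers.
- The arm moves only by the tool drive_tool, never from a script. Its argument "increments" is one flat list of numbers, 6 for each row, row after row: the shift along the tool's x, y, z each as a share of 100 mm, from -1 to 1, then the turn, a rotation vector about the tool's x, y, z each as a share of 360 degrees, from -1 to 1. In form: [tx, ty, tz, wx, wy, wz, tx, ty, tz, wx, wy, wz, ...]. A call has 1 to 8 rows; each row is the pose to reach, as a shift and turn from the pose measured when the call began, along the tool's axes at that moment, turning the shorter way round; what a row does not reach only later rows make up. A row lasts 1/12 s, in which the tool goes at most 41.7 mm and 7.16 degrees, less where a joint would pass 70% of its speed; a pose out of reach is approached as far as the arm can. A call with a number of a shift or a turn outside -1 to 1 is refused whole. A call with a gripper value outside its range is refused whole. "gripper" is the opening, from -1 (shut) to 1 (fully open), set as the call begins (left out, the last holds). The fingers move at their own pace and stop on an object; "newtons" is the grip in N (left out, the last holds). Time passes only in rows, so rows that repeat a pose let the fingers close. It gives the time, the measured TCP pose, the force and the opening at its end, in the units of the state.
- readout.sense(): the state, without advancing time (a new reading comes with each control period).
- imaging.snapshot(name): name is "side" or "top"; returns a dict with "image" (420x560x3 uint8, red, green, blue), "fx", "fy", "cx", "cy" (pixels), "extrinsics" (4x4, takes a point from world to camera coordinates). Camera axes: x right, y up, looking along -z (the intrinsics and any distortion apply to the point x, -y, -z); pixel columns grow to the right and rows downward; lengths in m; the calibration is good to about 2 mm. A picture is of the moment at which its call begins. There is no depth.
- ticket.sign_off(): hands the job in, once; it reports no verdict.
Trained networks look in the newest picture that a camera, given by its name, has taken for a name from the list of things; names that differ only in an ending like _2 or _b are one class to them, and where a whole thing is asked for, a point or a joint stands for the part that bears it (a point fixed in the world has none). Each returns a list of dicts, best first, with "conf" (0 to 1); they miss things now and then, are a little off and sometimes report something else, mostly with a low value. They report only what shows in the picture. A call takes as long as a camera call.
- imaging.cut_out(camera, thing): "region" (420x560 bool, what is visible of it) and "centre" ([column, row] in pixels, amid what is visible of it).
The state is a dict: "time_s": time; "joint_positions": joint angles; "dq": joint speeds; "tau": joint torques, N m; "tool_pos": TCP position; "tool_rot": TCP orientation; "wrist_force": force on the tool from outside, world axes, zero at the start; "ft_torque": the same for the moment, N m; "grip_width": finger opening in m.
Only numpy, scipy, OpenCV 4.12 (cv2) and the standard library are available. Lean on these libraries where they do the work, as an engineer would, in place of code of your own. Each camera call takes 0.05 s, during which the arm holds its last target.

## Working session

There is one attempt and no reset: what is moved stays moved. The work goes in short steps, Python scripts to look and compute and a tool call to move; the robot and the scene stay as the last step left them, time stands still between calls to the robot, and variables do not carry over. Pictures are saved under pics/ and viewed, and the job is handed in when it is done.

Besides the shell and the picture viewer there is one more tool, called after "Call:" by a JSON object that holds its "name" and its "arguments", one argument or row to a line. drive_tool: Moves the arm, as the interface text tells. Its arguments: {"type":"object","properties":{"increments":{"type":"array"},"gripper":{"type":"number"},"newtons":{"type":"number"}},"required":["increments"]}

```bash
mkdir -p pics; cat > h.py <<'E'
import numpy as np, cv2
from rig import readout, imaging, ticket, arm
def snap(n,f):
    s=imaging.snapshot(n); cv2.imwrite('pics/'+f,s['image'][:,:,::-1]); return s
def proj(s,P):
    E=np.array(s['extrinsics']);P=np.atleast_2d(P);c=P@E[:3,:3].T+E[:3,3]
    return np.c_[s['fx']*c[:,0]/-c[:,2]+s['cx'], s['fy']*-c[:,1]/-c[:,2]+s['cy']]
def back(s,uv,z):
    E=np.array(s['extrinsics']);R=E[:3,:3];o=-R.T@E[:3,3]
    d=R.T@np.array([(uv[0]-s['cx'])/s['fx'],-(uv[1]-s['cy'])/s['fy'],-1]);return o+d*(z-o[2])/d[2]
E
python3 - <<'E'
from h import *
s=readout.sense();print({k:np.round(v,4) for k,v in s.items()})
print(arm.grip_point_offset)
for n in('top','side'):
    s=snap(n,n+'0.png');E=np.array(s['extrinsics']);print(n,s.keys(),s['fx'],s['cx'],s['cy'],-E[:3,:3].T@E[:3,3])
    for t in('holder','tray','organiser','block_a','tip_a','leaf_a','capacitor','bottle','screwdriver'):
        for r in imaging.cut_out(n,t)[:4]: print(t,round(r['conf'],2),np.round(r['centre'],1),r['region'].sum(),np.round(back(s,r['centre'],{'tip_a':.041,'leaf_a':.034}.get(t,.01)),3))
E
```

```text
{'time_s': np.float64(0.0), 'joint_positions': array([ 1.295 ,  0.0875,  0.1751,  1.6598, -0.    ,  1.5708]), 'dq': array([ 0.001 ,  0.0005, -0.0006, -0.0009, -0.0007,  0.0003]), 'tau': array([-4.10000e-03, -5.20391e+01,  4.64806e+01,  1.61000e-02,
       -3.00000e-04, -0.00000e+00]), 'tool_pos': array([0.1497, 0.529 , 0.2306]), 'tool_rot': array([-3.1402,  0.    ,  2.8658]), 'wrist_force': array([-0.1213, -0.0554, -0.45  ]), 'ft_torque': array([-0.0483,  0.0004, -0.0285]), 'grip_width': np.float64(0.0852)}
0.0187
top dict_keys(['image', 'fx', 'fy', 'cx', 'cy', 'extrinsics']) 501.0536252925253 281.34080405832634 200.8308124617147 [ 0.48906345 -0.00959185  1.08117121]
holder 0.55 [270.7 209.4] 6964 [0.557 0.02  0.01 ]
tray 0.44 [309.8 223.4] 136 [ 0.529 -0.064  0.01 ]
organiser 0.97 [138.7 242.1] 3853 [0.481 0.3   0.01 ]
block_a 0.96 [276.2 207.2] 740 [0.562 0.008 0.01 ]
block_a 0.83 [314.1 218.8] 708 [ 0.539 -0.073  0.01 ]
block_a 0.77 [242.7 200.1] 659 [0.576 0.08  0.01 ]
tip_a 0.55 [238.3 205.4] 151 [0.562 0.087 0.041]
tip_a 0.49 [276.6 217.5] 139 [0.538 0.006 0.041]
tip_a 0.25 [26
[... 687 characters left out ...]
6] 33 [0.535 0.041 0.01 ]
organiser 0.74 [242.6 171.2] 1341 [0.476 0.3   0.01 ]
organiser 0.24 [275.7 239.1] 92 [ 0.524 -0.044  0.01 ]
block_a 0.88 [289.2 203.7] 529 [0.583 0.096 0.01 ]
block_a 0.87 [288.5 221.8] 611 [0.567 0.017 0.01 ]
block_a 0.66 [285.4 243.3] 724 [ 0.544 -0.064  0.01 ]
tip_a 0.5 [278.9 235.2] 66 [ 0.529 -0.07   0.041]
tip_a 0.4 [279.6 217.6] 63 [ 0.542 -0.003  0.041]
tip_a 0.38 [271.7 199.5] 24 [0.535 0.079 0.041]
leaf_a 0.44 [281.4 201.5] 45 [0.559 0.075 0.034]
leaf_a 0.4 [273.8 235.9] 95 [ 0.518 -0.061  0.034]
capacitor 0.77 [383.1 234.8] 450 [ 0.778 -0.08   0.01 ]
bottle 0.81 [347.5 175.6] 1334 [0.782 0.207 0.01 ]
screwdriver 0.84 [225.8 227.2] 339 [0.411 0.026 0.01 ]
```

```bash
python3 - <<'E'
import cv2
a=cv2.imread('pics/top0.png');cv2.imwrite('pics/t1.png',cv2.resize(a[120:310,190:460],None,fx=2.9,fy=2.9,interpolation=2))
a=cv2.imread('pics/side0.png');cv2.imwrite('pics/s1.png',cv2.resize(a[150:370,170:430],None,fx=2.7,fy=2.7,interpolation=2))
E
```

```text
(no output)
```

View pics/top0.png

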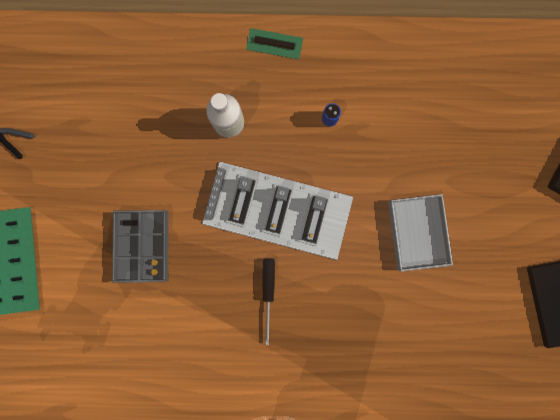

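View pics/t1.png

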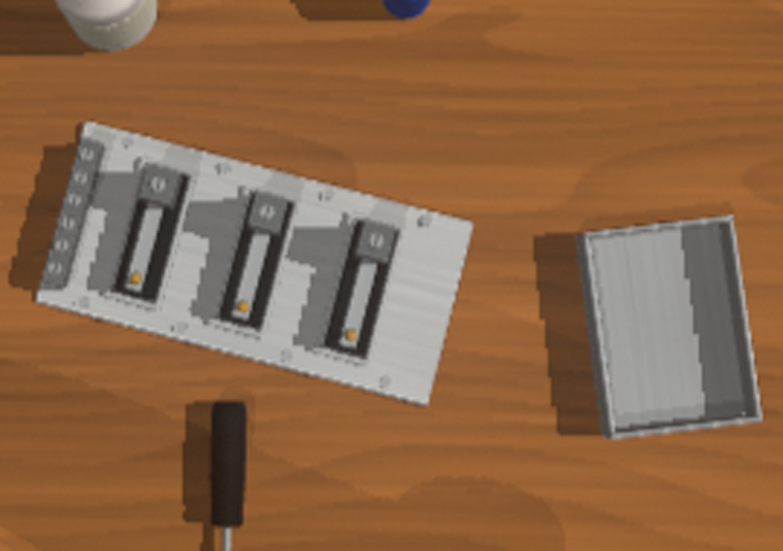

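View pics/s1.png

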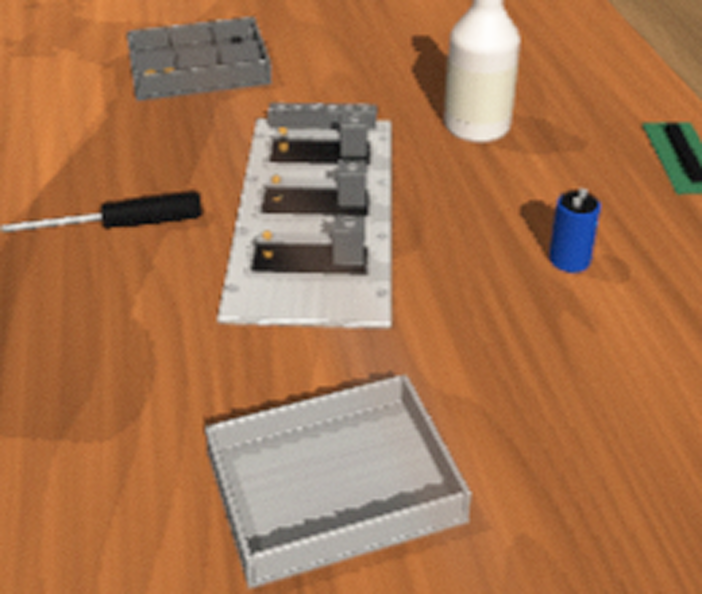

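Top view: the terminal strip is at the left (world +y) end and the empty tray at the right end. The brass domes are near (236,216), (273,225) and (311,235). I'll refine these by colour, using both views.

```bash
cat > meas.py <<'E'
from h import *
from scipy.optimize import least_squares
S={n:imaging.snapshot(n) for n in('top','side')}
def brass(n,box):
    im=S[n]['image'];h=cv2.cvtColor(im,cv2.COLOR_RGB2HSV).astype(int);r=im.astype(int)
    x0,y0,x1,y1=box
    # relative to locality: yellow-ish
    m=((h[...,0]>=13)&(h[...,0]<=28)&(h[...,1]>110)&(h[...,2]>90)).astype(np.uint8)
    k=np.zeros_like(m);k[y0:y1,x0:x1]=m[y0:y1,x0:x1]
    nn,l,st,c=cv2.connectedComponentsWithStats(k)
    return [(np.round(c[i],1),st[i,4],st[i,:4]) for i in range(1,nn) if st[i,4]>3]
print('top',brass('top',(215,180,340,255)));print('side',brass('side',(255,185,310,260)))
for n in S:
  for t in('clamp','holder','tray'):
    pass
# holder fit
c_top=np.array([(88,122),(472,222),(428,405),(37,302)])/2.9+[190,120]
c_side=np.array([(391,326),(219,322)])/2.7+[170,150]
loc=np.array([[.07,.15],[.07,-.15],[-.07,-.15],[-.07,.15]])
def H(p,l):
    l=np.atleast_2d(l);c,s=np.cos(p[2]),np.sin(p[2]);return np.c_[p[0]+c*l[:,0]-s*l[:,1],p[1]+s*l[:,0]+c*l[:,1]]
def pr(n,p,l,z): return proj(S[n],np.c_[H(p,l),np.full(len(l),z)])
f=lambda p:np.r_[(pr('top',p,loc,.006)-c_top).ravel(),(pr('side',p,loc[1:3],.006)-c_side).ravel()]
r=least_squares(f,[.55,0.02,-.25]);print('holder',r.x,np.round(r.fun,1))
ft=np.array([(577,235),(733,215),(761,418),(612,438)])/2.9+[190,120]
fs=np.array([(206,428),(404,378),(468,492),(251,582)])/2.7+[170,150]
# tray corners at z=.03: long side along x
tl=np.array([[.075,.055],[.075,-.055],[-.075,-.055],[-.075,.055]])
# order in top: TL (+x,+y),TR(+x,-y),BR(-x,-y),BL ; side: left-top=(-x,+y), right-top=(+x,+y), right-bottom (+x,-y), (-x,-y)
fs_=fs[[1,2,3,0]]
g=lambda p:np.r_[(pr('top',p,tl,.03)-ft).ravel(),(pr('side',p,tl,.03)-fs_).ravel()]
q=least_squares(g,[.5,-.3,.1]);print('tray',q.x,np.round(q.fun,1))
for y in(.08,0,-.08): print('tip nominal',H(r.x,[[-.036,y]]),pr('top',r.x,np.array([[-.036,y]]),.041),pr('side',r.x,np.array([[-.036,y]]),.041))
E
python3 meas.py
```

```text
top [(array([323.4, 183.9]), np.int32(317), array([296, 180,  44,  13], dtype=int32)), (array([236.1, 215.3]), np.int32(9), array([235, 214,   3,   4], dtype=int32)), (array([273.1, 225.1]), np.int32(8), array([272, 224,   3,   3], dtype=int32)), (array([248.2, 245.5]), np.int32(1366), array([215, 228,  99,  27], dtype=int32)), (array([310.3, 235.1]), np.int32(9), array([309, 234,   4,   3], dtype=int32))]
side [(array([264.7, 186.5]), np.int32(10), array([262, 185,   6,   4], dtype=int32)), (array([273.3, 185.8]), np.int32(6), array([272, 185,   3,   3], dtype=int32)), (array([279.3, 185.7]), np.int32(6), array([278, 185,   4,   3], dtype=int32)), (array([283.7, 186.3]), np.int32(6), array([283, 185,   3,   3], dtype=int32)), (array([296.2, 185.7]), np.int32(6), array([294, 185,   5,   3], dtype=int32)), (array([256.2, 186.8]), np.int32(4), array([255, 186,   3,   3], dtype=int32)), (array([269. , 187.7]), np.int32(6), array([268, 186,   3,   4], dtype=int32)), (array([265.8, 192. ]), np.int32(4), array([265, 191,   2,   3], dtype=int32)), (array([258.8, 194.5]), np.int32(14), array
[... 507 characters left out ...]
pe=int32)), (array([268.6, 236.8]), np.int32(5), array([268, 236,   2,   3], dtype=int32)), (array([268.8, 243.6]), np.int32(8), array([267, 243,   4,   3], dtype=int32))]
holder [ 0.55626834  0.00321175 -0.23073961] [-0.8 -0.5  1.3 -0.8  0.9 -0.5 -0.   0.1 -0.5 -0.9 -1.4 -0.9]
tray [ 0.51497116 -0.30050166  0.16373283] [ 2.5 -0.8  0.3 -1.4  2.9 -0.3  2.   0.4 -0.8 -1.8  1.2  0.2 -1.5 -6.2
 -2.   0.9]
tip nominal [[0.53951824 0.08932467]] [[236.76847549 216.13220458]] [[272.92949759 197.11662502]]
tip nominal [[0.52122243 0.01144487]] [[274.03500233 225.69510095]] [[270.37536966 215.09998118]]
tip nominal [[ 0.50292662 -0.06643493]] [[311.44475603 235.29475052]] [[267.43499872 235.80283523]]
```

```bash
sed -i 's/(251,582)/(247,553)/' meas.py; cat >> meas.py <<'E'
print('----')
T=[((236.1,215.3),(274.3,197.8)),((273.1,225.1),(271.7,216)),((310.3,235.1),(268.6,236.8))]
for a,b in T:
    print('top@.039',back(S['top'],a,.039),'side@.039',back(S['side'],b,.039))
    w=least_squares(lambda P:np.r_[proj(S['top'],P)[0]-a,proj(S['side'],P)[0]-b],[.5,0,.04]);print(w.x,np.round(w.fun,2))
# clamps: network
for t in('block_a',):
  for n in S:
    for r in imaging.cut_out(n,t)[:3]:
      print(n,r['centre'])
im=S['top']['image'][180:260,200:360];cv2.imwrite('pics/hz.png',cv2.resize(im[:,:,::-1],None,fx=5,fy=5,interpolation=0))
E
python3 meas.py | sed -n '3,$p'
```

```text
holder [ 0.55626834  0.00321175 -0.23073961] [-0.8 -0.5  1.3 -0.8  0.9 -0.5 -0.   0.1 -0.5 -0.9 -1.4 -0.9]
tray [ 0.51516229 -0.29724738  0.14145741] [ 1.6 -1.6 -0.3 -1.   0.6  0.3 -0.5 -0.2 -0.2 -2.6  0.6 -0.4 -1.1  2.1
 -1.6 -1.3]
tip nominal [[0.53951824 0.08932467]] [[236.76847549 216.13220458]] [[272.92949759 197.11662502]]
tip nominal [[0.52122243 0.01144487]] [[274.03500233 225.69510095]] [[270.37536966 215.09998118]]
tip nominal [[ 0.50292662 -0.06643493]] [[311.44475603 235.29475052]] [[267.43499872 235.80283523]]
----
top@.039 [0.54132146 0.0909553  0.039     ] side@.039 [0.54291945 0.08841021 0.039     ]
[0.5421273  0.09104957 0.0372896 ] [ 0.04 -0.34 -0.43  0.04]
top@.039 [0.52248097 0.01345537 0.039     ] side@.039 [0.52416306 0.0098408  0.039     ]
[0.52341574 0.01342885 0.03643242] [ 0.05 -0.41 -0.48  0.04]
top@.039 [ 0.50330825 -0.06416414  0.039     ] side@.039 [ 0.50527026 -0.06804524  0.039     ]
[ 0.504397   -0.06441604  0.0361198 ] [ 0.06 -0.5  -0.55  0.05]
top [278.2, 207.4]
top [242.8, 200.1]
top [313.7, 217.6]
side [291.7, 202.7]
side [287.3, 242.2]
side [288.3, 221.2]
```

View pics/hz.png

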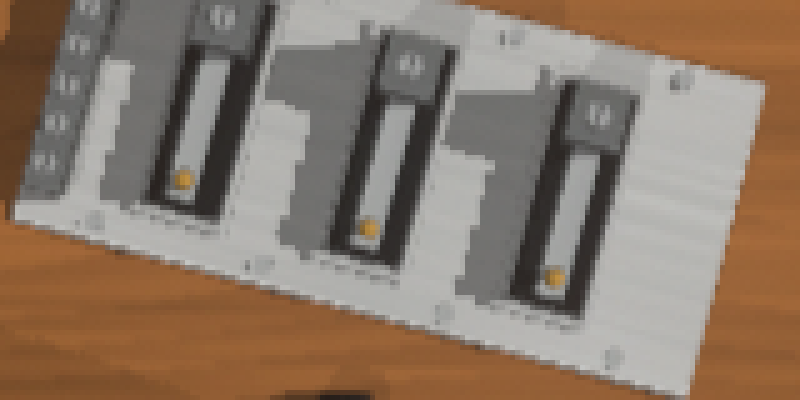

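```bash
cat > go.py <<'E'
import sys
from h import *
from scipy.spatial.transform import Rotation as Ro
def go(p,yaw=2.911):
    s=readout.sense();R=Ro.from_euler('xyz',s['tool_rot']);T=Ro.from_euler('xyz',[np.pi,0,yaw])
    d=R.inv().apply(np.array(p)-s['tool_pos'])/.1
    w=(R.inv()*T).as_rotvec()/(2*np.pi)
    print('t',round(float(s['time_s']),2),'pos',np.round(s['tool_pos'],4),'F',np.round(s['wrist_force'],2),'w',round(float(s['grip_width']),4))
    print('shift',np.round(d,3),'turn',np.round(w,4))
if __name__=='__main__': go([float(v) for v in sys.argv[1:4]],*[float(v) for v in sys.argv[4:]])
E
python3 go.py .542 .0905 .08
```

```text
t 1.3 pos [0.1498 0.5292 0.2313] F [-0.42 -0.1   0.24] w 0.085
shift [-4.969 -3.154  1.513] turn [ 0.      0.     -0.0072]
```

Call:
{"name": "drive_tool", "arguments": {
  "increments": [-0.35,-0.2,0,0,0,-0.0072,-0.7,-0.42,0,0,0,-0.0072,-1,-0.63,0,0,0,-0.0072],
  "gripper": -1
}}

```text
time_s: 1.55
tool_pos: [0.2295, 0.4402, 0.231]
tool_rot: [-3.141, 0.0, 2.913]
wrist_force: [0.6, 0.3, -1.0]
grip_width: 0.0516
```

Call:
{"name": "drive_tool", "arguments": {
  "increments": [-0.35,-0.2,0,0,0,0,-0.7,-0.42,0,0,0,0,-1,-0.63,0,0,0,0]
}}

```text
time_s: 1.8
tool_pos: [0.3138, 0.3544, 0.2312]
tool_rot: [-3.141, 0.001, 2.913]
wrist_force: [1.3, 0.1, 0.2]
grip_width: 0.0121
```

Call:
{"name": "drive_tool", "arguments": {
  "increments": [-0.35,-0.2,0,0,0,0,-0.7,-0.42,0,0,0,0,-1,-0.63,0,0,0,0]
}}

```text
time_s: 2.05
tool_pos: [0.3983, 0.2686, 0.2314]
tool_rot: [3.141, 0.001, 2.913]
wrist_force: [-0.1, 0.9, 0.2]
grip_width: 0.0003
```

Call:
{"name": "drive_tool", "arguments": {
  "increments": [-0.35,-0.2,0,0,0,0,-0.7,-0.42,0,0,0,0,-1,-0.63,0,0,0,0]
}}

```text
time_s: 2.3
tool_pos: [0.4829, 0.1825, 0.2316]
tool_rot: [3.141, 0.002, 2.912]
wrist_force: [0.3, 1.0, -0.0]
grip_width: -0.0
```

```bash
python3 go.py .542 .0905 .08
```

```text
t 2.3 pos [0.4829 0.1825 0.2316] F [ 0.28  1.04 -0.01] w -0.0
shift [-0.782 -0.762  1.517] turn [0.0001 0.0003 0.0002]
```

Call:
{"name": "drive_tool", "arguments": {
  "increments": [-0.3,-0.3,0.1,0,0,0,-0.6,-0.6,0.3,0,0,0,-0.78,-0.76,0.6,0,0,0,-0.78,-0.76,1,0,0,0,-0.78,-0.76,1,0,0,0]
}}

```text
time_s: 2.72
tool_pos: [0.539, 0.0884, 0.1238]
tool_rot: [-3.138, -0.008, 2.909]
wrist_force: [-1.7, 0.6, -2.2]
grip_width: -0.0001
```

```bash
python3 go.py .542 .0905 .053
```

```text
t 2.72 pos [0.539  0.0884 0.1238] F [-1.7   0.59 -2.17] w -0.0001
shift [-0.03   0.03   0.707] turn [-0.0006 -0.0013 -0.0003]
```

Call:
{"name": "drive_tool", "arguments": {
  "increments": [-0.03,0.03,0.3,0,0,0,-0.03,0.03,0.6,0,0,0,-0.03,0.03,0.7,0,0,0,-0.03,0.03,0.7,0,0,0,-0.03,0.03,0.7,0,0,0]
}}

```text
time_s: 3.13
tool_pos: [0.5424, 0.0911, 0.0557]
tool_rot: [-3.138, -0.007, 2.91]
wrist_force: [-0.4, -0.1, 0.6]
grip_width: -0.0002
```

```bash
python3 - <<'E'
from h import *
a=snap('side','s2.png')['image'];b=snap('top','t2.png')['image']
cv2.imwrite('pics/s2.png',cv2.resize(a[150:270,230:350,::-1],None,fx=5,fy=5,interpolation=2))
cv2.imwrite('pics/t2.png',cv2.resize(b[150:270,180:340,::-1],None,fx=5,fy=5,interpolation=2))
E
python3 go.py .542 .0905 .044
```

```text
t 3.23 pos [0.5433 0.0911 0.0566] F [ 0.16 -0.64  0.5 ] w 0.0
shift [ 0.011 -0.009  0.126] turn [-0.0004 -0.0008 -0.0002]
```

View pics/s2.png

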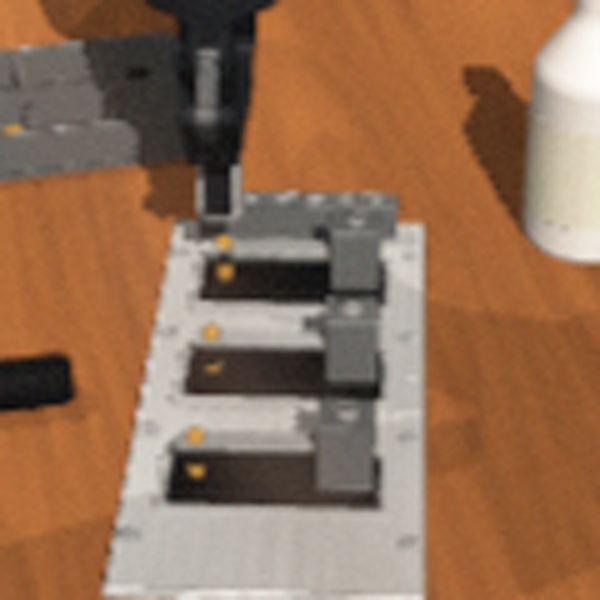

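View pics/t2.png

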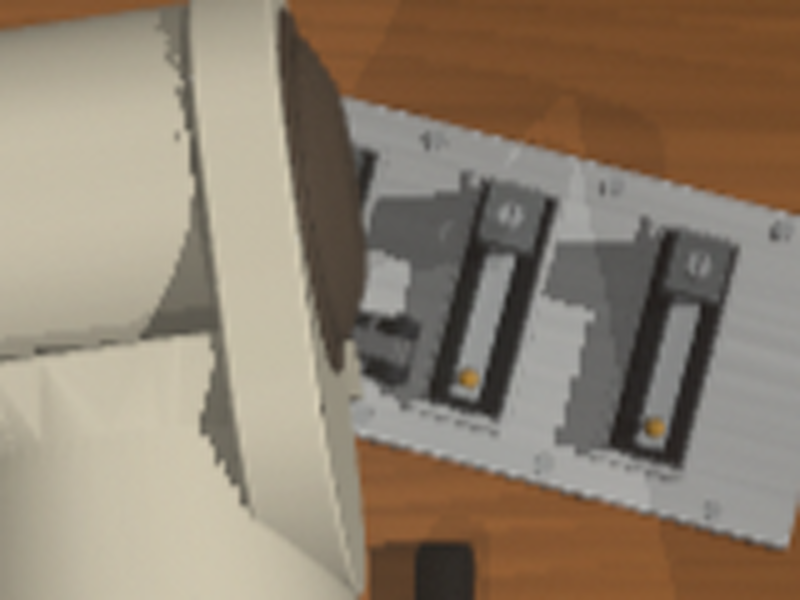

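Side view: the closed fingertips end at crop pixel (218,217), just above the first dome at (224,241). Next I'll descend in small steps.

Call:
{"name": "drive_tool", "arguments": {
  "increments": [0,0,0.07,0,0,0,0,0,0.14,0,0,0,0,0,0.14,0,0,0]
}}

```text
time_s: 3.48
tool_pos: [0.543, 0.0911, 0.042]
tool_rot: [-3.139, -0.005, 2.91]
wrist_force: [-0.4, 0.4, -0.6]
grip_width: 0.0002
```

Call:
{"name": "drive_tool", "arguments": {
  "increments": [0,0,0.03,0,0,0,0,0,0.03,0,0,0]
}}

```text
time_s: 3.65
tool_pos: [0.5428, 0.0911, 0.0384]
tool_rot: [-3.139, -0.006, 2.91]
wrist_force: [0.8, 0.4, 0.7]
grip_width: -0.0001
```

Call:
{"name": "drive_tool", "arguments": {
  "increments": [0,0,0.02,0,0,0,0,0,0.02,0,0,0]
}}

```text
time_s: 3.82
tool_pos: [0.5427, 0.0911, 0.0362]
tool_rot: [-3.139, -0.006, 2.91]
wrist_force: [0.8, 0.8, 2.2]
grip_width: 0.0
```

Call:
{"name": "drive_tool", "arguments": {
  "increments": [0,0,0.02,0,0,0,0,0,0.02,0,0,0]
}}

```text
time_s: 3.98
tool_pos: [0.5428, 0.0911, 0.0342]
tool_rot: [-3.139, -0.006, 2.91]
wrist_force: [-0.4, 0.5, 4.3]
grip_width: -0.0002
```

Call:
{"name": "drive_tool", "arguments": {
  "increments": [0,0,0.01,0,0,0,0,0,0.01,0,0,0]
}}

```text
time_s: 4.15
tool_pos: [0.5429, 0.0912, 0.0336]
tool_rot: [-3.139, -0.005, 2.91]
wrist_force: [-1.8, 0.0, 5.4]
grip_width: -0.0001
```

Call:
{"name": "drive_tool", "arguments": {
  "increments": [0,0,0.01,0,0,0,0,0,0.01,0,0,0]
}}

```text
time_s: 4.32
tool_pos: [0.543, 0.0912, 0.0332]
tool_rot: [-3.14, -0.005, 2.91]
wrist_force: [-2.7, -0.3, 8.6]
grip_width: -0.0001
```

```bash
cat > hold.py <<'E'
import sys
from h import *
for i in range(int(sys.argv[1])):
    imaging.snapshot('side'); s=readout.sense(); print(round(float(s['time_s']),2),np.round(s['tool_pos'][2],5),np.round(s['wrist_force'],1))
E
python3 hold.py 5
```

```text
4.37 0.03323 [-2.3 -0.6  7. ]
4.42 0.03327 [-2.6 -0.7  8. ]
4.47 0.03325 [-3.3 -0.2  7. ]
4.52 0.03326 [-2.8  0.1  8.2]
4.57 0.03323 [-3.1  0.2  6.7]
```

Call:
{"name": "drive_tool", "arguments": {
  "increments": [0,0,0.011,0,0,0,0,0,0.011,0,0,0]
}}

```text
time_s: 4.73
tool_pos: [0.543, 0.0912, 0.0329]
tool_rot: [-3.14, -0.004, 2.91]
wrist_force: [-2.6, -1.0, 9.4]
grip_width: -0.0002
```

```bash
python3 hold.py 6
```

```text
4.78 0.03295 [-3.2  0.8  9.9]
4.83 0.03298 [-3.   0.4  9.5]
4.88 0.033 [-3.2  0.5  8.6]
4.93 0.03297 [-4.2 -0.1  8.8]
4.98 0.03297 [-2.8  0.3  8.7]
5.03 0.03295 [-4.   0.4  8.5]
```

```bash
python3 hold.py 5
```

```text
5.08 0.03297 [-3.6  0.5  7.8]
5.13 0.03298 [-2.9  0.5  8.9]
5.18 0.03298 [-2.7 -0.   8. ]
5.23 0.03298 [-3.1  0.3  8. ]
5.28 0.03297 [-3.2  0.1  9.6]
```

Call:
{"name": "drive_tool", "arguments": {
  "increments": [0,0,-0.015,0,0,0,0,0,-0.015,0,0,0]
}}

```text
time_s: 5.45
tool_pos: [0.5431, 0.0913, 0.035]
tool_rot: [-3.14, -0.004, 2.91]
wrist_force: [-1.2, 0.3, 3.3]
grip_width: 0.0003
```

```bash
python3 hold.py 5
```

```text
5.5 0.03469 [-0.7  0.7  2.6]
5.55 0.03451 [-1.1 -0.7  3.7]
5.6 0.03437 [-1.2  0.7  3.2]
5.65 0.03435 [-0.5  0.5  3.2]
5.7 0.03433 [-1.1 -0.6  2.9]
```

Call:
{"name": "drive_tool", "arguments": {
  "increments": [0,0,-0.025,0,0,0,0,0,-0.025,0,0,0]
}}

```text
time_s: 5.87
tool_pos: [0.5431, 0.0912, 0.0371]
tool_rot: [-3.14, -0.004, 2.91]
wrist_force: [-1.5, -0.4, 2.0]
grip_width: 0.0001
```

```bash
python3 hold.py 5; python3 go.py .542 .0905 .07
```

```text
5.92 0.03695 [-1.4 -0.4  1.7]
5.97 0.0368 [-0.9  0.4  1.7]
6.02 0.03674 [-1.1  0.1  0.8]
6.07 0.03676 [ 0.2 -0.5  1.3]
6.12 0.03674 [-0.  -0.5  1.2]
t 6.12 pos [0.543  0.0912 0.0367] F [-0.05 -0.45  1.22] w -0.0002
shift [ 0.009 -0.01  -0.333] turn [-0.0003 -0.0007 -0.0002]
```

Call:
{"name": "drive_tool", "arguments": {
  "increments": [0,0,-0.3,0,0,0,0,0,-0.34,0,0,0,0,-0.3,-0.34,0,0,0,0,-0.6,-0.34,0,0,0,0,-0.8,-0.34,0,0,0,0,-0.8,-0.34,0,0,0]
}}

```text
time_s: 6.62
tool_pos: [0.5241, 0.0107, 0.0709]
tool_rot: [-3.139, -0.004, 2.907]
wrist_force: [1.0, -0.6, -0.2]
grip_width: -0.0002
```

```bash
python3 go.py .523 .0125 .042; python3 - <<'E'
from h import *
a=snap('side','s3.png')['image']
cv2.imwrite('pics/s3.png',cv2.resize(a[150:270,230:350,::-1],None,fx=5,fy=5,interpolation=2))
E
```

```text
t 6.62 pos [0.5241 0.0107 0.0709] F [ 0.95 -0.57 -0.22] w -0.0002
shift [0.014 0.016 0.289] turn [-0.0004 -0.0007 -0.0006]
```

View pics/s3.png

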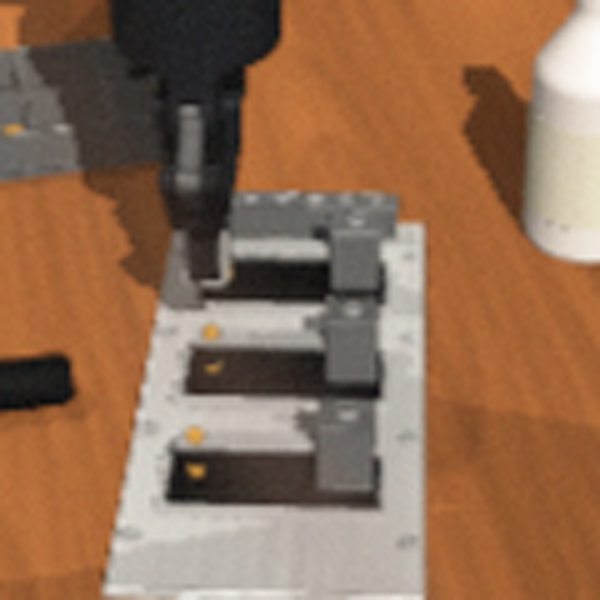

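Here the fingertip (212,285) is above the second dome (211,332), with the columns aligned. Now press leaf 2.

Call:
{"name": "drive_tool", "arguments": {
  "increments": [0.01,0.015,0.15,0,0,0,0.01,0.015,0.28,0,0,0,0.01,0.015,0.3,0,0,0]
}}

```text
time_s: 6.92
tool_pos: [0.523, 0.0141, 0.0388]
tool_rot: [-3.139, -0.006, 2.908]
wrist_force: [-0.3, 0.7, 0.1]
grip_width: 0.0004
```

Call:
{"name": "drive_tool", "arguments": {
  "increments": [0,0,0.04,0,0,0,0,0,0.04,0,0,0]
}}

```text
time_s: 7.08
tool_pos: [0.5229, 0.0145, 0.0343]
tool_rot: [-3.139, -0.007, 2.908]
wrist_force: [-0.1, -0.0, 1.6]
grip_width: 0.0001
```

Call:
{"name": "drive_tool", "arguments": {
  "increments": [0,0,0.02,0,0,0,0,0,0.02,0,0,0]
}}

```text
time_s: 7.25
tool_pos: [0.5232, 0.0147, 0.0326]
tool_rot: [-3.139, -0.007, 2.908]
wrist_force: [0.4, -0.4, 1.4]
grip_width: -0.0002
```

```bash
python3 hold.py 4;python3 go.py .523 .0125 .036
```

```text
7.3 0.03273 [-0.7 -0.7  1.9]
7.35 0.03277 [ 0.3 -0.   1.7]
7.4 0.03277 [0.9 0.1 2.5]
7.45 0.03275 [ 0.6 -0.5  2.7]
t 7.45 pos [0.5232 0.0146 0.0328] F [ 0.62 -0.48  2.68] w 0.0005
shift [-0.003 -0.021 -0.032] turn [-0.0004 -0.001  -0.0004]
```

Call:
{"name": "drive_tool", "arguments": {
  "increments": [0,0,0.02,0,0,0,0,0,0.02,0,0,0]
}}

```text
time_s: 7.62
tool_pos: [0.5233, 0.0146, 0.0307]
tool_rot: [-3.139, -0.006, 2.908]
wrist_force: [1.1, -0.0, 1.7]
grip_width: -0.0001
```

```bash
python3 hold.py 4
```

```text
7.67 0.03077 [-0.1  0.1  2. ]
7.72 0.03082 [-0.2 -0.8  2.1]
7.77 0.03083 [0.8 0.1 1.9]
7.82 0.03087 [ 0.3 -1.   1.7]
```

Call:
{"name": "drive_tool", "arguments": {
  "increments": [0,0,0.015,0,0,0,0,0,0.015,0,0,0]
}}

```text
time_s: 7.98
tool_pos: [0.5233, 0.0146, 0.0292]
tool_rot: [-3.139, -0.006, 2.908]
wrist_force: [0.8, -0.1, 3.2]
grip_width: 0.0
```

```bash
python3 hold.py 4
```

```text
8.03 0.0293 [ 0.9 -0.4  2.9]
8.08 0.02936 [0.4 0.3 3.8]
8.13 0.02941 [ 0.4 -0.3  3.7]
8.18 0.02941 [ 0.  -0.2  2.7]
```

Call:
{"name": "drive_tool", "arguments": {
  "increments": [0,0,0.01,0,0,0,0,0,0.01,0,0,0]
}}

```text
time_s: 8.35
tool_pos: [0.5234, 0.0146, 0.0283]
tool_rot: [-3.139, -0.006, 2.908]
wrist_force: [1.7, -0.2, 2.9]
grip_width: 0.0005
```

```bash
python3 hold.py 3
```

```text
8.4 0.0284 [ 1.8 -0.2  2.5]
8.45 0.02844 [ 1.3 -0.1  3.1]
8.5 0.02849 [0.5 0.3 3.9]
```

Call:
{"name": "drive_tool", "arguments": {
  "increments": [0,0,0.015,0,0,0,0,0,0.015,0,0,0]
}}

```text
time_s: 8.67
tool_pos: [0.5236, 0.0145, 0.027]
tool_rot: [-3.139, -0.005, 2.908]
wrist_force: [0.6, -0.9, 4.9]
grip_width: 0.0005
```

Call:
{"name": "drive_tool", "arguments": {
  "increments": [0,0,0.01,0,0,0,0,0,0.01,0,0,0]
}}

```text
time_s: 8.83
tool_pos: [0.5238, 0.0145, 0.0263]
tool_rot: [-3.14, -0.005, 2.908]
wrist_force: [0.3, -1.4, 6.0]
grip_width: 0.0001
```

Call:
{"name": "drive_tool", "arguments": {
  "increments": [0,0,0.01,0,0,0,0,0,0.01,0,0,0]
}}

```text
time_s: 9.0
tool_pos: [0.524, 0.0145, 0.0257]
tool_rot: [-3.14, -0.004, 2.908]
wrist_force: [0.2, -0.9, 8.7]
grip_width: -0.0
```

```bash
python3 hold.py 3
```

```text
9.05 0.02576 [-1.2 -1.   7.5]
9.1 0.02579 [-0.3 -1.   8.1]
9.15 0.0258 [-1.2 -0.5  8.2]
```

Call:
{"name": "drive_tool", "arguments": {
  "increments": [0,0,0.009,0,0,0,0,0,0.009,0,0,0]
}}

```text
time_s: 9.32
tool_pos: [0.524, 0.0145, 0.0255]
tool_rot: [-3.14, -0.004, 2.908]
wrist_force: [-1.2, 0.2, 9.1]
grip_width: -0.0003
```

```bash
python3 hold.py 10
```

```text
9.37 0.02548 [-1.3 -1.3  8. ]
9.42 0.02548 [-1.8 -0.7  8.1]
9.47 0.02552 [-1.8  0.1  8.4]
9.52 0.0255 [-1.9 -1.2  8.9]
9.57 0.0255 [-2.1 -1.3  9.2]
9.62 0.02549 [-1.1 -1.3  9. ]
9.67 0.02549 [-0.8 -1.6  8.5]
9.72 0.02549 [-1.4 -0.6  9.2]
9.77 0.02548 [-0.7 -0.7  9. ]
9.82 0.02548 [-1.6 -0.1  8.6]
```

Call:
{"name": "drive_tool", "arguments": {
  "increments": [0,0,-0.2,0,0,0,0,0,-0.45,0,0,0,0,-0.25,-0.45,0,0,0,0,-0.55,-0.45,0,0,0,0,-0.8,-0.45,0,0,0,0,-0.8,-0.45,0,0,0,0,-0.8,-0.45,0,0,0]
}}

```text
time_s: 10.4
tool_pos: [0.505, -0.064, 0.0701]
tool_rot: [-3.14, -0.005, 2.906]
wrist_force: [-0.0, 0.6, -0.3]
grip_width: 0.0003
```

```bash
python3 - <<'E'
from h import *
a=snap('side','s4.png')['image']
cv2.imwrite('pics/s4.png',cv2.resize(a[150:270,230:350,::-1],None,fx=5,fy=5,interpolation=2))
E
python3 go.py .504 -.0655 .042; 
```

```text
t 10.45 pos [ 0.5053 -0.0633  0.0702] F [0.33 1.09 0.6 ] w 0.0002
shift [ 0.006 -0.024  0.282] turn [-0.0002 -0.0008 -0.0006]
```

View pics/s4.png

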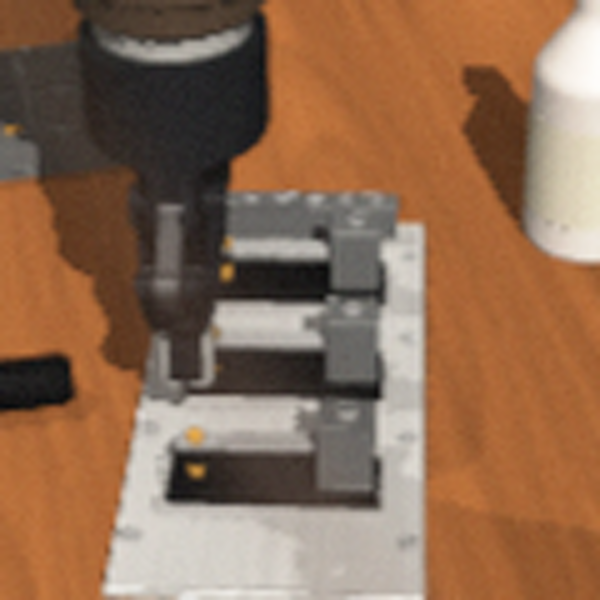

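The fingertip (192,382) is above the third dome (195,435). Now press leaf 3.

Call:
{"name": "drive_tool", "arguments": {
  "increments": [0,-0.02,0.15,0,0,0,0,-0.02,0.28,0,0,0,0,-0.02,0.3,0,0,0]
}}

```text
time_s: 10.7
tool_pos: [0.5038, -0.0643, 0.038]
tool_rot: [-3.14, -0.008, 2.908]
wrist_force: [0.9, 0.0, 1.2]
grip_width: -0.0
```

Call:
{"name": "drive_tool", "arguments": {
  "increments": [0,-0.01,0.03,0,0,0,0,-0.01,0.03,0,0,0]
}}

```text
time_s: 10.87
tool_pos: [0.5036, -0.0645, 0.0347]
tool_rot: [-3.14, -0.008, 2.909]
wrist_force: [-0.2, 1.1, 2.8]
grip_width: -0.0001
```

```bash
python3 hold.py 4
```

```text
10.92 0.03524 [-0.9  1.2  3.2]
10.97 0.03555 [-0.8  0.7  2.9]
11.02 0.03565 [-1.4  1.7  2.3]
11.07 0.03563 [-0.3  1.7  3.6]
```

Call:
{"name": "drive_tool", "arguments": {
  "increments": [0,0,0.02,0,0,0,0,0,0.02,0,0,0]
}}

```text
time_s: 11.23
tool_pos: [0.5039, -0.0649, 0.0338]
tool_rot: [-3.14, -0.007, 2.908]
wrist_force: [-1.0, 1.4, 4.1]
grip_width: 0.0
```

```bash
python3 hold.py 4
```

```text
11.28 0.03385 [-0.9  1.8  3.3]
11.33 0.03385 [-0.5  0.6  3.1]
11.38 0.03382 [-0.9  1.5  4.2]
11.43 0.0338 [-0.5  1.2  3.1]
```

Call:
{"name": "drive_tool", "arguments": {
  "increments": [0,0,0.015,0,0,0,0,0,0.015,0,0,0]
}}

```text
time_s: 11.6
tool_pos: [0.5039, -0.0649, 0.0322]
tool_rot: [-3.141, -0.007, 2.908]
wrist_force: [-0.6, 0.8, 3.5]
grip_width: -0.0002
```

Call:
{"name": "drive_tool", "arguments": {
  "increments": [0,0,0.01,0,0,0,0,0,0.01,0,0,0]
}}

```text
time_s: 11.77
tool_pos: [0.504, -0.0649, 0.0312]
tool_rot: [-3.141, -0.007, 2.908]
wrist_force: [-1.0, 2.0, 4.9]
grip_width: 0.0002
```

```bash
python3 hold.py 3
```

```text
11.82 0.03125 [-0.1  1.7  5.5]
11.87 0.03127 [-1.2  1.8  4.4]
11.92 0.03127 [-0.8  1.5  5.2]
```

Call:
{"name": "drive_tool", "arguments": {
  "increments": [0,0,0.01,0,0,0,0,0,0.01,0,0,0]
}}

```text
time_s: 12.08
tool_pos: [0.5041, -0.0649, 0.0305]
tool_rot: [-3.141, -0.006, 2.908]
wrist_force: [-1.3, 0.9, 7.7]
grip_width: -0.0001
```

Call:
{"name": "drive_tool", "arguments": {
  "increments": [0,0,0.01,0,0,0,0,0,0.01,0,0,0]
}}

```text
time_s: 12.25
tool_pos: [0.5042, -0.0649, 0.03]
tool_rot: [-3.141, -0.006, 2.908]
wrist_force: [-2.4, 1.0, 10.8]
grip_width: -0.0004
```

```bash
python3 hold.py 3
```

```text
12.3 0.03008 [-3.5  1.6  8.8]
12.35 0.03011 [-3.2  1.3  9.5]
12.4 0.03011 [-3.5  1.7  9.7]
```

```bash
python3 hold.py 9
```

```text
12.45 0.03013 [-2.7  1.5  9.3]
12.5 0.03011 [-2.   1.3  9.4]
12.55 0.03012 [-1.8  1.8  9.3]
12.6 0.03012 [-2.8  3.   9.9]
12.65 0.03012 [-3.   1.9 10. ]
12.7 0.0301 [-2.5  1.6  9.2]
12.75 0.03015 [-1.8  0.9  9.5]
12.8 0.03014 [-2.3  2.3  9.6]
12.85 0.03011 [-3.1  2.   9.5]
```

Call:
{"name": "drive_tool", "arguments": {
  "increments": [0,0,-0.2,0,0,0,0,0,-0.5,0,0,0,0,0,-0.8,0,0,0,0,0,-1,0,0,0,0,0,-1,0,0,0],
  "gripper": 1
}}

```text
time_s: 13.27
tool_pos: [0.5064, -0.0654, 0.1342]
tool_rot: [-3.141, -0.0, 2.908]
wrist_force: [0.4, 0.8, 0.3]
grip_width: 0.0608
```

```bash
python3 - <<'E'
from h import *
s=snap('top','t5.png');q=snap('side','s5.png')
for c in((412,66),): print(back(s,(c[0]/5+199.7,c[1]/5+179.7),.052))
print(back(q,(350/5+230-.3,312/5+150-.3),.052), 'tip',back(s,(369/5+199.7,229/5+179.7),.039))
cv2.imwrite('pics/t5.png',cv2.resize(s['image'][160:280,210:370,::-1],None,fx=5,fy=5,interpolation=2))
cv2.imwrite('pics/s5.png',cv2.resize(q['image'][150:270,230:350,::-1],None,fx=5,fy=5,interpolation=2))
E
```

```text
[ 0.58882213 -0.00396311  0.052     ]
[ 0.59042165 -0.00587037  0.052     ] tip [0.52166699 0.01260599 0.039     ]
```

View pics/t5.png

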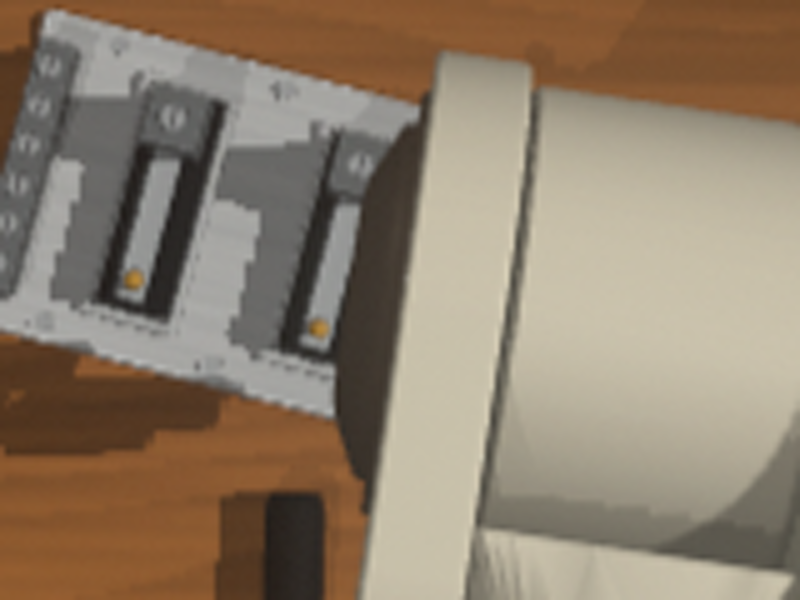

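View pics/s5.png

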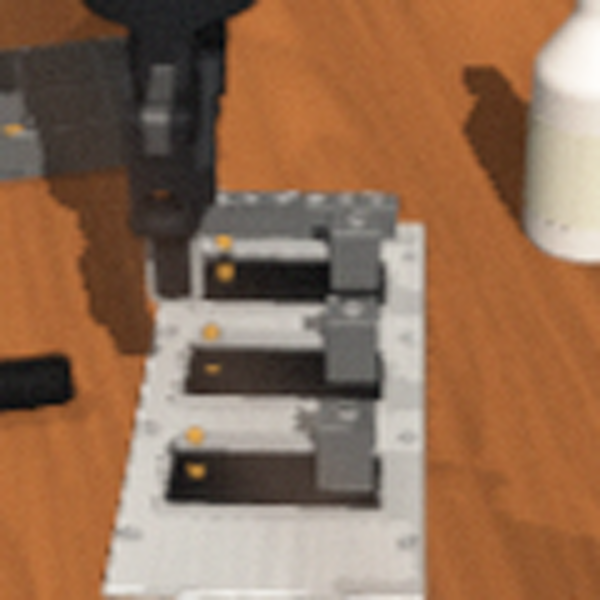

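```bash
python3 go.py .5895 -.004 .1 2.905
```

```text
t 13.37 pos [ 0.505  -0.0652  0.1302] F [ 0.12 -0.31 -0.84] w 0.0746
shift [-0.682  0.791  0.297] turn [-0.0002 -0.0008  0.0005]
```

Call:
{"name": "drive_tool", "arguments": {
  "increments": [-0.25,0.3,0,0,0,0,-0.5,0.6,0.1,0,0,0,-0.68,0.79,0.25,0,0,0,-0.68,0.79,0.3,0,0,0,-0.68,0.79,0.3,0,0,0,-0.68,0.79,0.3,0,0,0],
  "gripper": 0.3
}}

```text
time_s: 13.87
tool_pos: [0.5881, -0.0042, 0.0981]
tool_rot: [-3.139, -0.008, 2.908]
wrist_force: [-0.5, 0.3, 0.4]
grip_width: 0.0553
```

```bash
python3 - <<'E'
from h import *
q=snap('side','s6.png')
cv2.imwrite('pics/s6.png',cv2.resize(q['image'][150:270,230:350,::-1],None,fx=5,fy=5,interpolation=2))
E
python3 go.py .5895 -.004 .022 2.905
```

```text
t 13.92 pos [ 0.5884 -0.0045  0.0992] F [ 0.67 -0.12  0.33] w 0.0556
shift [-0.015  0.009  0.772] turn [-0.0003 -0.001   0.0004]
```

View pics/s6.png

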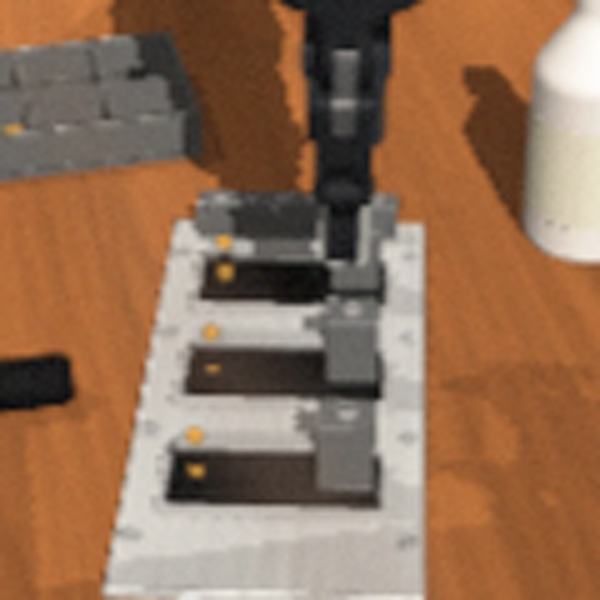

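Call:
{"name": "drive_tool", "arguments": {
  "increments": [-0.01,0.01,0.25,0,0,0,-0.01,0.01,0.5,0,0,0,-0.01,0.01,0.7,0,0,0,-0.01,0.01,0.75,0,0,0,-0.01,0.01,0.76,0,0,0]
}}

```text
time_s: 14.33
tool_pos: [0.5879, -0.0044, 0.0227]
tool_rot: [-3.139, -0.008, 2.907]
wrist_force: [-0.1, 0.3, 0.6]
grip_width: 0.0552
```

```bash
python3 - <<'E'
from h import *
q=snap('side','s7.png')
cv2.imwrite('pics/s7.png',cv2.resize(q['image'][150:270,230:350,::-1],None,fx=5,fy=5,interpolation=2))
E
python3 go.py .5895 -.004 .022 2.905
```

```text
t 14.38 pos [ 0.5887 -0.0043  0.0238] F [-0.28  0.2  -0.09] w 0.0552
shift [-0.007  0.004  0.018] turn [-0.0003 -0.001   0.0003]
```

View pics/s7.png

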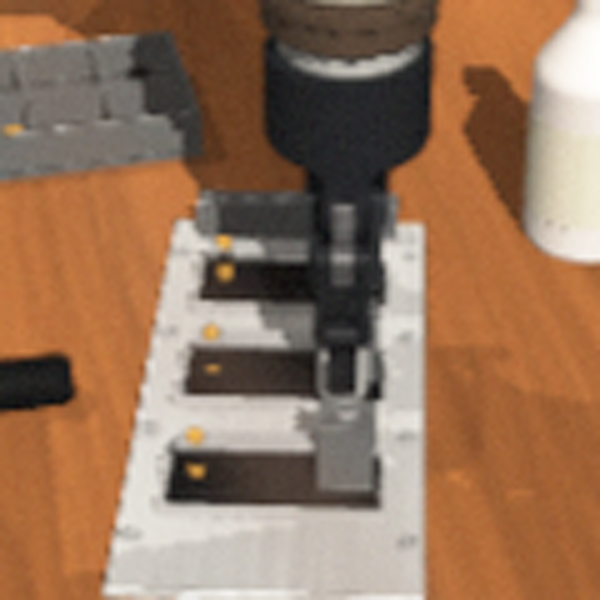

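Call:
{"name": "drive_tool", "arguments": {
  "increments": [0,0,0.01,0,0,0,0,0,0.01,0,0,0,0,0,0.01,0,0,0,0,0,0.01,0,0,0,0,0,0.01,0,0,0,0,0,0.01,0,0,0],
  "gripper": -1,
  "newtons": 50
}}

```text
time_s: 14.88
tool_pos: [0.5896, -0.0042, 0.0246]
tool_rot: [-3.141, -0.004, 2.907]
wrist_force: [-0.8, 1.5, 8.2]
grip_width: 0.0234
```

Call:
{"name": "drive_tool", "arguments": {
  "increments": [0,0,-0.02,0,0,0,0,0,-0.06,0,0,0,0,0,-0.1,0,0,0,0,0,-0.15,0,0,0,0,0,-0.2,0,0,0]
}}

```text
time_s: 15.3
tool_pos: [0.5897, -0.0042, 0.0451]
tool_rot: [-3.141, -0.004, 2.907]
wrist_force: [0.1, 1.0, -0.5]
grip_width: 0.0232
```

```bash
python3 - <<'E'
from h import *
q=snap('side','s8.png')
cv2.imwrite('pics/s8.png',cv2.resize(q['image'][150:270,230:350,::-1],None,fx=5,fy=5,interpolation=2))
E
python3 go.py .5895 -.004 .12 2.905
```

```text
t 15.35 pos [ 0.5902 -0.0042  0.0462] F [ 1.02 -0.94 -0.03] w 0.0237
shift [ 0.009 -0.001 -0.738] turn [-0.0001 -0.0004  0.0004]
```

View pics/s8.png

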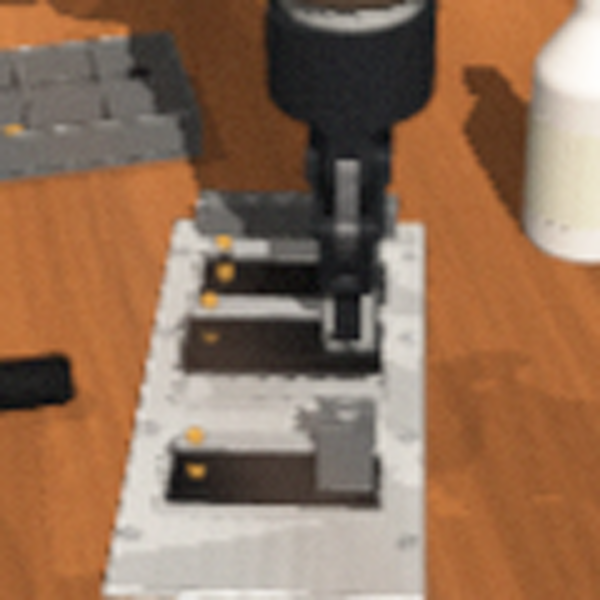

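The middle block is lifted level; the neighbours are still in place. The last joint would run out of range turning the other way, so I'll set the block down turned half round in the tray.

Call:
{"name": "drive_tool", "arguments": {
  "increments": [0,0,-0.2,0,0,0,0,0,-0.4,0,0,0,0,0,-0.6,0,0,0,0,0,-0.8,0,0,0,0,0,-0.8,0,0,0]
}}

```text
time_s: 15.77
tool_pos: [0.5921, -0.0042, 0.1307]
tool_rot: [3.141, 0.003, 2.907]
wrist_force: [0.3, -0.0, -0.3]
grip_width: 0.0231
```

```bash
python3 go.py .4823 -.3016 .12 .141; python3 -c "
from h import *
print(readout.sense()['joint_positions'])"
```

```text
t 15.77 pos [ 0.5921 -0.0042  0.1307] F [ 0.28 -0.02 -0.35] w 0.0231
shift [ 0.377 -3.148  0.105] turn [0.0007 0.     0.4403]
[-6.99132645e-03  1.69501308e-01  7.30331506e-02  1.47121141e+00
 -1.56219995e-04  2.27374007e-01]
```

Joint 6 is at 0.23 rad, so the short turn works and no half turn is needed. The block will go in aligned with the tray.

```bash
python3 go.py .5478 -.2924 .12 3.283
```

```text
t 15.77 pos [ 0.5921 -0.0042  0.1307] F [ 0.28 -0.02 -0.35] w 0.0231
shift [-0.239 -2.906  0.107] turn [-0.      0.0005 -0.0598]
```

Call:
{"name": "drive_tool", "arguments": {
  "increments": [-0.02,-0.25,0,0,0,0,-0.04,-0.5,0,0,0,0,-0.06,-0.75,0,0,0,0,-0.08,-1,0,0,0,0]
}}

```text
time_s: 16.1
tool_pos: [0.5762, -0.1042, 0.13]
tool_rot: [3.141, 0.003, 2.908]
wrist_force: [0.8, 0.9, -1.6]
grip_width: 0.0229
```

Call:
{"name": "drive_tool", "arguments": {
  "increments": [-0.02,-0.25,0,0,0,0,-0.04,-0.5,0,0,0,0,-0.06,-0.75,0,0,0,0,-0.08,-1,0,0,0,0]
}}

```text
time_s: 16.43
tool_pos: [0.5603, -0.2045, 0.1292]
tool_rot: [3.141, 0.002, 2.908]
wrist_force: [-0.0, -0.0, -1.0]
grip_width: 0.0232
```

```bash
python3 go.py .5478 -.2924 .12 3.283
```

```text
t 16.43 pos [ 0.5603 -0.2045  0.1292] F [-0.04 -0.   -0.98] w 0.0232
shift [-0.082 -0.885  0.092] turn [ 0.      0.0003 -0.0597]
```

Call:
{"name": "drive_tool", "arguments": {
  "increments": [-0.02,-0.25,0,0,0,-0.015,-0.04,-0.5,0,0,0,-0.03,-0.06,-0.7,0,0,0,-0.045,-0.08,-0.85,0,0,0,-0.06,-0.08,-0.88,0,0,0,-0.06,-0.08,-0.88,0,0,0,-0.06]
}}

```text
time_s: 16.93
tool_pos: [0.5472, -0.2926, 0.1283]
tool_rot: [3.141, 0.001, -3.002]
wrist_force: [1.0, 0.4, -1.2]
grip_width: 0.0232
```

```bash
python3 go.py .5478 -.2924 .04 3.283; python3 - <<'E'
from h import *
q=snap('side','s9.png')
cv2.imwrite('pics/s9.png',cv2.resize(q['image'][190:380,210:410,::-1],None,fx=3.1,fy=3.1,interpolation=2))
E
```

```text
t 16.93 pos [ 0.5472 -0.2926  0.1283] F [ 0.97  0.4  -1.21] w 0.0232
shift [-0.005  0.001  0.883] turn [ 0.0001  0.0002 -0.0003]
```

View pics/s9.png

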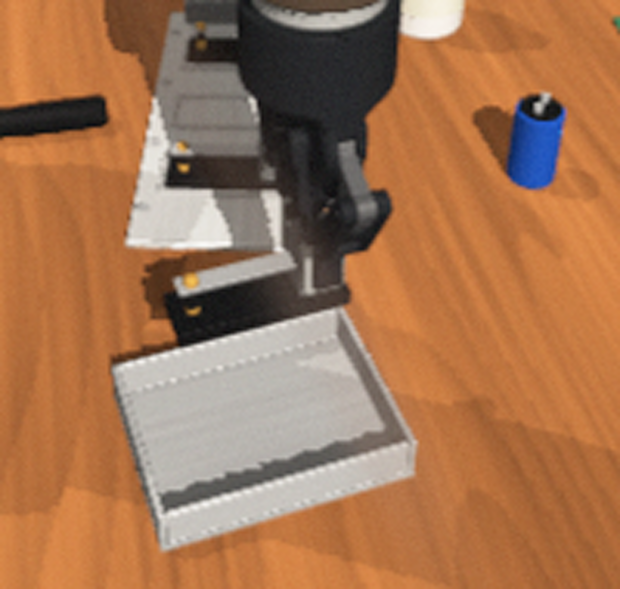

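Call:
{"name": "drive_tool", "arguments": {
  "increments": [0,0,0.25,0,0,0,0,0,0.5,0,0,0,0,0,0.7,0,0,0,0,0,0.8,0,0,0,0,0,0.84,0,0,0,0,0,0.84,0,0,0]
}}

```text
time_s: 17.48
tool_pos: [0.5474, -0.2909, 0.0441]
tool_rot: [3.14, 0.001, -3.002]
wrist_force: [0.8, -0.1, -0.9]
grip_width: 0.0233
```

```bash
python3 go.py .5478 -.2924 .0226 3.283; python3 - <<'E'
from h import *
q=snap('side','s10.png')
cv2.imwrite('pics/s10.png',cv2.resize(q['image'][190:380,210:410,::-1],None,fx=3.1,fy=3.1,interpolation=2))
E
```

```text
t 17.48 pos [ 0.5474 -0.2909  0.0441] F [ 0.82 -0.08 -0.88] w 0.0233
shift [-0.001 -0.016  0.215] turn [ 0.0002  0.0001 -0.0003]
```

View pics/s10.png

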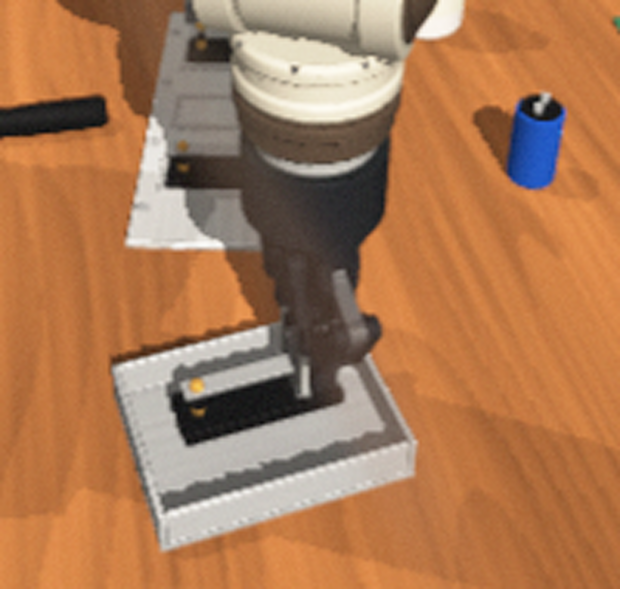

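The block is inside the tray outline and level. Now lower it gently until it touches.

Call:
{"name": "drive_tool", "arguments": {
  "increments": [0,-0.01,0.08,0,0,0,0,-0.01,0.15,0,0,0,0,-0.01,0.18,0,0,0,0,-0.01,0.18,0,0,0]
}}

```text
time_s: 17.87
tool_pos: [0.5477, -0.2921, 0.0263]
tool_rot: [3.141, 0.001, -3.002]
wrist_force: [-1.2, -0.2, -1.1]
grip_width: 0.0231
```

Call:
{"name": "drive_tool", "arguments": {
  "increments": [0,0,0.015,0,0,0,0,0,0.015,0,0,0]
}}

```text
time_s: 18.03
tool_pos: [0.5476, -0.2921, 0.0246]
tool_rot: [3.14, 0.001, -3.002]
wrist_force: [0.0, 0.3, -1.5]
grip_width: 0.0233
```

Call:
{"name": "drive_tool", "arguments": {
  "increments": [0,0,0.015,0,0,0,0,0,0.015,0,0,0]
}}

```text
time_s: 18.2
tool_pos: [0.5475, -0.2922, 0.023]
tool_rot: [3.14, 0.001, -3.002]
wrist_force: [0.0, -0.6, -1.4]
grip_width: 0.023
```

Call:
{"name": "drive_tool", "arguments": {
  "increments": [0,0,0.01,0,0,0,0,0,0.01,0,0,0]
}}

```text
time_s: 18.37
tool_pos: [0.5477, -0.2922, 0.0227]
tool_rot: [3.141, 0.001, -3.002]
wrist_force: [-1.2, 1.0, 3.7]
grip_width: 0.0231
```

Call:
{"name": "drive_tool", "arguments": {
  "increments": [0,0,0.01,0,0,0,0,0,0.01,0,0,0]
}}

```text
time_s: 18.53
tool_pos: [0.5477, -0.2922, 0.0226]
tool_rot: [3.141, 0.001, -3.002]
wrist_force: [-2.7, 2.3, 6.8]
grip_width: 0.023
```

Contact came at z 0.0226, as predicted. Now release.

Call:
{"name": "drive_tool", "arguments": {
  "increments": [0,0,0,0,0,0,0,0,0,0,0,0,0,0,0,0,0,0,0,0,0,0,0,0,0,0,0,0,0,0],
  "gripper": 0.2
}}

```text
time_s: 18.95
tool_pos: [0.5477, -0.2922, 0.0225]
tool_rot: [3.141, 0.001, -3.002]
wrist_force: [0.4, -0.1, -0.4]
grip_width: 0.0514
```

Call:
{"name": "drive_tool", "arguments": {
  "increments": [0,0,-0.1,0,0,0,0,0,-0.25,0,0,0,0,0,-0.5,0,0,0,0,0,-0.75,0,0,0,0,0,-1,0,0,0,0,0,-1,0,0,0]
}}

```text
time_s: 19.45
tool_pos: [0.5494, -0.2932, 0.129]
tool_rot: [-3.138, 0.008, -3.002]
wrist_force: [0.9, -1.1, 0.8]
grip_width: 0.0512
```

Call:
{"name": "drive_tool", "arguments": {
  "increments": [0.3,0,-0.3,0,0,0,0.6,0,-0.6,0,0,0,0.9,0,-0.9,0,0,0,0.9,0,-0.9,0,0,0]
}}

```text
time_s: 19.78
tool_pos: [0.4573, -0.3065, 0.225]
tool_rot: [-3.132, 0.012, -3.004]
wrist_force: [-0.4, -0.2, 0.4]
grip_width: 0.0512
```

Call:
{"name": "drive_tool", "arguments": {
  "increments": [0.3,-0.3,0,0,0,0,0.6,-0.6,0,0,0,0,0.9,-0.9,0,0,0,0,0.9,-0.9,0,0,0,0]
}}

```text
time_s: 20.12
tool_pos: [0.3772, -0.4118, 0.225]
tool_rot: [-3.131, 0.012, -3.007]
wrist_force: [1.2, 0.8, 0.2]
grip_width: 0.0513
```

```bash
python3 - <<'E'
from h import *
q=snap('side','s11.png');t=snap('top','t11.png')
print(readout.sense()['time_s'])
cv2.imwrite('pics/s11b.png',cv2.resize(q['image'][140:380,180:420,::-1],None,fx=2.5,fy=2.5,interpolation=2))
E
```

```text
20.2167
```

View pics/s11b.png

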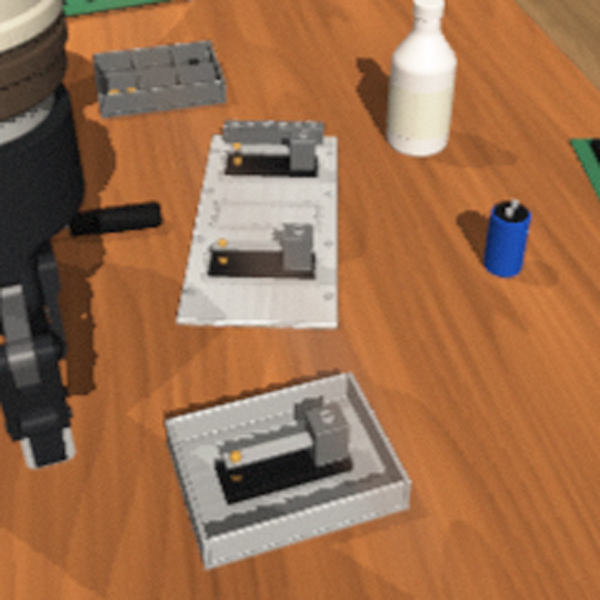

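View pics/t11.png

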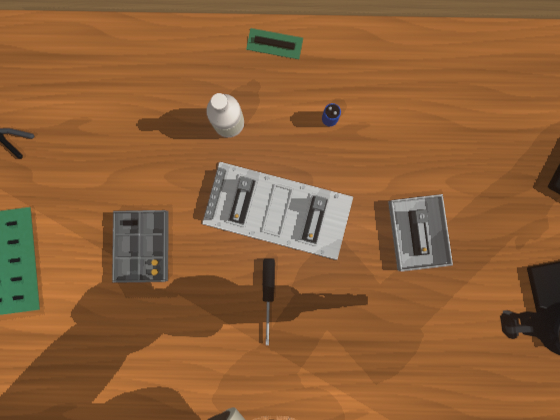

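The block stands upright in the tray, around (420,232) in the top view. The middle pocket is empty and the other two blocks are seated. The bottle, capacitor, organiser and screwdriver look unmoved.

```bash
python3 -c "
from h import *
print(ticket.sign_off())"
```

```text
the job is handed in; nothing more can be done
None
```

The soft leaf is on the middle block, and that block now stands upright in the steel tray. I handed the job in at about 20 s.

- **Pressing:** I pressed the leaves in order from the terminal-strip end and held each on its stop for at least half a second. Mean forces were about 9, 8.7 and 9.5 N. The highest single reading was 10.8 N, within the 12 N limit.
- **Which leaf is soft:** The middle leaf needed about 0.2–0.25 N per mm. The first measured about 0.7 and the third about 0.55–0.6. The first is stiffer than the stated 0.5, and readings carried about ±0.5 N of noise, but the middle leaf is clearly the soft one.
- **Moving the block:** I gripped the middle block by its clamp and lowered it until it touched the tray floor. Touch came at the height I had worked out, with about 7 N of push, and then I released it.
- **Last pictures:** The block is upright inside the tray, and the other two are still in their pockets. The bottle, capacitor, organiser and screwdriver look unmoved, and the arm is clear of everything.
- **Disagreements in the checks:**
  - The two cameras differed by about 2–4 mm on the dome positions.
  - The fingers touched the domes about 2 mm lower than the nominal height.
  - About 8 N of upward force showed at the wrist as the gripper closed on the clamp, and it was gone once the block lifted.

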